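Check a press spindle with its pitch leaf and put the leaf away

TASK

Take the coarse pitch leaf, the one whose teeth match the thread of the clamped spindle, and seat its teeth in the thread on the robot's side, level with the spindle's axis; press gently and keep it there, fully home and flat along the spindle, for about a second. Then lay the leaf flat in the open case, shut the lid and press its front edge down until the catch clicks. Leave the finer leaf and everything else on the bench where they are.

Things in the scene. Friction and masses are not known exactly. Their poses are not given: they have to be found in the camera images.
- coarse_leaf: Pitch leaf to use, loose, about 0.18 kg: flat steel blade with 6 large teeth (pitch 12 mm), wooden handle. Origin: underside, middle of the blade's back edge; +x the way the teeth point, y along the tooth line, z up. Blade 76 mm (y), 8 mm thick (z 0 to 8); tooth roots at x = 24, tips at x = 29.5 mm. Handle x = -75 to 0 mm, 20 mm wide (y), 16 mm high (z 0 to 16).
- tip_left (a point): Point on the coarse leaf: tip of its end tooth on the +y side, mid-thickness (leaf frame 29.5, 30, 4 mm). Axes as the leaf's. Teeth are 5.5 mm deep, 2 mm wide at the tip and 8.4 mm at the root, centred at y = -30, -18, -6, 6, 18, 30 mm.
- tip_right (a point): The same on the -y side (leaf frame 29.5, -30, 4 mm).
- leaf_handle (a point): Point in the middle of the coarse leaf's handle, where to hold it (leaf frame -35, 0, 8 mm). Axes as the leaf's.
- fine_leaf: The other leaf, loose, to be left alone: same size, blade, handle and frame, but 9 smaller teeth (pitch 8 mm, 3.7 mm deep), which do not fit the spindle.
- stand: Fixed stand with the spindle clamped in it: base plate 90 (x) by 250 (y) by 12 mm, two clamp blocks 62 (x) by 26 (y) mm at y = -108 and 108 mm, 115 mm high with their bolts. Origin: underside centre; -x faces the robot, y along the spindle. Steel spindle, thread between the blocks: pitch 12 mm, crest radius 22 mm (flats 2.5 mm wide), root radius 16 mm, V flanks (30 degrees off square).
- spindle_mid (a point): On the spindle's axis midway between the blocks, 75 mm above the stand's underside; axes as the stand's. Where the crests lie along y differs each time and is not measured: feel or see it. Leaf level and square: tips 22 mm from the axis rest on crests; on a flank they stop in between and the thread pushes the leaf sideways to its groove; fully home 16.5 mm (0.5 mm play sideways).
- case: Fixed open plastic case for the leaf: outside 165 (x) by 150 (y) by 36 mm high, walls 6 mm, floor 6 mm. Origin: underside centre. The lid's hinge runs along y on the +x rim; the catch is in the middle of the -x (front) side, and stands 15 mm out from it.
- case_floor (a point): Centre of the case's inner floor, 6 mm above its underside. Axes as the case's: inside is x -76 to 76 mm, y -69 to 69 mm.
- case_lid (a joint): Lid angle, rad: 0 shut, 1.57 upright, starts at 1.62 to 1.75, stop at 1.85. Flat plate, 174 mm hinge to front edge, 150 mm wide, 6 mm thick, 0.15 kg. Damped hinge with a little friction: stays near upright; tipped forward below about 1.3 it sinks by itself in 1 to 2 s onto the spring catch, at 0.06. About 8 N (up to 12) down on its front edge pushes it past the catch, to 0 to 0.01.
- lid_edge (a point): Point on the lid's outer face, on its midline, 165 mm from the hinge (9 mm from the front edge). In the lid's frame x runs from the front edge towards the hinge and z out of the outer face.
- lid_hinge (a point): Middle of the lid's hinge line, at the height of the case's rim, 36.5 mm above the case's underside and 82.5 mm from its centre along the case's +x.
- glue_bottle: Bystander: white bottle with red cap, 56 mm across, 130 mm high. Origin under its centre.
- dye_jar: Bystander: brown glass jar with red lid, 52 mm across, 85 mm high. Origin under its centre.
- spool: Bystander: black cone-shaped spool, 48 mm across, 68 mm high. Origin under its centre.
- screwdriver: Bystander: screwdriver with wooden handle, 190 mm long, lying.
- brush: Bystander: brush, 170 mm long, lying.
- rivet_tray: Bystander: clear divided tray, 100 by 130 by 35 mm. Origin under its centre.

How it is judged:
By the outcome, as a careful person would: the job done as asked, in the order asked, and still so for the second after the job is handed in, with the robot touching nothing.
It also fails if it takes over 64 s, if anything falls off the work surface, if the arm or the gripper's body presses on something with over 40 N, if the wrist force passes 120 N, or if a joint passes its speed limit or range.

ROBOT

A 6-joint arm with a two-finger parallel gripper is mounted at the origin on the work surface. World frame = base frame: x ahead of the robot, y to its left, z up, the work surface at z = 0. Lengths are in m, angles in degrees, forces in N, time in s.
With the tool pointing down it reaches from about 0.25 to 0.725 m from the base axis. Payload 9.7 kg.
Tool frame: the origin (TCP) lies midway between the tips of the shut fingers; the grasp point (between the pads) lies 19 mm behind it; z points along the fingers, y is the direction in which the jaws open and shut (so a half turn about z gives the same grasp; the last joint's range is limited). The gripper opens to 85 mm and grips with 20 to 120 N. Pads are 22 mm wide; open, the fingers measure 114 mm over their backs; the gripper's body (76 mm by 85 mm) begins 54 mm behind the grasp point. The pads swing forward as they close: fully open they stand 13 mm farther back than shut.
Start: joints at [-72.651, 4.979, 10.078, 95.1, 0, 90], TCP at [0.164, -0.525, 0.231] pointing down, gripper open.
Joint ranges: [-179.16, 179.16], [-48.56, 103.87], [-65.8, 70.77], [-126.05, 130.52], [-82.76, 87.17], [-180, 180]. Speed limits (degrees/s): [127.2, 127.2, 147.25, 180, 180, 180].

INTERFACE

Orientations are given as [roll, pitch, yaw] about the fixed x, y, z axes, in that order (R = Rz(yaw) Ry(pitch) Rx(roll)).
In Python, from workcell import get_obs, camera, get_calibration, job_done gives the robot as it stands.
- The arm moves only by the tool play_rows, never from a script. Its argument "commands" is text: rows parted by semicolons, each of 5 numbers parted by spaces: the opening, from 0 (shut) to 1 (fully open), then the shift along the world's x, y, z in mm, then the turn about the world's z in degrees. A call has 1 to 10 rows; each row is the pose to reach, as a shift and turn from the pose commanded when the call began; what a row does not reach only later rows make up. A row lasts 1/12 s, in which the tool goes at most 41.7 mm and 7.16 degrees, less where a joint would pass 70% of its speed; a pose out of reach is approached as far as the arm can. A call with a gripper value outside its range is refused whole. The fingers move at their own pace and stop on an object; "force" is the grip in N (left out, the last holds). Time passes only in rows, so rows that repeat a pose let the fingers close. It gives the time, the measured TCP pose, the force and the opening at its end, in the units of the state.
- get_obs(): the state, without advancing time (a new reading comes with each control period).
- camera(name): name is "scene" or "top" or "wrist"; returns the picture (400x640x3 uint8, red, green, blue); there is no depth.
- get_calibration(name): a dict with "fx", "fy", "cx", "cy" (pixels), "eye" and "attitude" of the camera in the world; the wrist camera has in their place "mount" (4x4, takes a point from camera to tool coordinates, whose origin is the TCP and whose axes are the flange's). Camera axes: x right, y down, z forward; pixel columns grow to the right and rows downward; lengths in m; the calibration is good to about 2 mm. A picture is of the moment at which its call begins: read the wrist's pose just before it. get_calibration takes no time and is no camera call.
- job_done(): hands the job in, once; it reports no verdict.
The state is a dict: "time": time; "q": joint angles; "qd": joint speeds; "joint_efforts": joint torques, N m; "ee_pos": TCP position; "tcp_rot": TCP orientation; "wrist_force": force on the tool from outside, world axes, zero at the start; "torque": the same for the moment, N m; "opening": finger opening in m.
Only numpy, scipy, OpenCV 4.12 (cv2) and the standard library are available. Lean on these libraries where they do the work, as an engineer would, in place of code of your own. Each camera call takes 0.05 s, during which the arm holds its last target.

## Working session

There is one attempt and no reset: what is moved stays moved. The work goes in short steps, Python scripts to look and compute and a tool call to move; the robot and the scene stay as the last step left them, time stands still between calls to the robot, and variables do not carry over. Pictures are saved under pics/ and viewed, and the job is handed in when it is done.

Besides the shell and the picture viewer there is one more tool, called after "Emit:" as a command line: name --argument value ..., lists and objects as JSON in quotes. play_rows: Moves the arm, as the interface text tells. Its arguments: {"type":"object","properties":{"commands":{"type":"string"},"force":{"type":"number"}},"required":["commands"]}

```bash
mkdir -p pics; ls
python3 - <<'E'
from workcell import get_obs, camera, get_calibration
import cv2
print(get_obs())
for n in ["scene","top","wrist"]:
    print(n,get_calibration(n))
    cv2.imwrite(f"pics/{n}0.png",camera(n)[:,:,::-1])
E
```

```text
pics
{'time': 0.0, 'q': array([-7.26526632e+01,  5.01035660e+00,  1.00339552e+01,  9.51001559e+01,
        5.46121401e-05,  9.00017072e+01]), 'qd': array([ 0.11357811, -0.01598139, -0.03536425, -0.00473061,  0.02303561,
        0.03268472]), 'joint_efforts': array([ 4.10454841e-04, -5.20387352e+01,  4.64803720e+01,  1.61914795e-02,
        8.82533777e-05, -4.31924150e-06]), 'ee_pos': array([ 0.16391931, -0.52475603,  0.23058574]), 'tcp_rot': array([-1.79923443e+02, -5.23309439e-05,  1.73456295e+01]), 'wrist_force': array([-1.11786226, -0.17744867, -0.67657289]), 'torque': array([-0.00113406, -0.0057064 , -0.01339908]), 'opening': 0.08558526110757458}
scene {'fx': 361.40350542022924, 'fy': 361.40350542022924, 'cx': 318.26694141166826, 'cy': 198.61574597700374, 'eye': array([ 1.22369393, -0.20735635,  0.72407567]), 'attitude': array([-131.94041921,   -0.45468139,   74.92873241])}
top {'fx': 478.2125043681105, 'fy': 478.2125043681105, 'cx': 322.75533447207107, 'cy': 193.80423641523552, 'eye': array([ 0.35359663, -0.01977996,  1.57176783]), 'attitude': array([-173.13361253,    0.77421719,  -90.82910534])}
wrist {'fx': 308.86565888327254, 'fy': 308.86565888327254, 'cx': 317.7512708196675, 'cy': 199.98054711460452, 'mount': array([[ 4.77738094e-04, -9.44927729e-01, -3.27278716e-01,
         8.45342591e-02],
       [ 9.99999883e-01,  4.76299321e-04,  8.45444595e-05,
        -4.45439981e-04],
       [ 7.59942262e-05, -3.27278718e-01,  9.44927846e-01,
        -1.41938762e-01],
       [ 0.00000000e+00,  0.00000000e+00,  0.00000000e+00,
         1.00000000e+00]])}
```

View pics/top0.png

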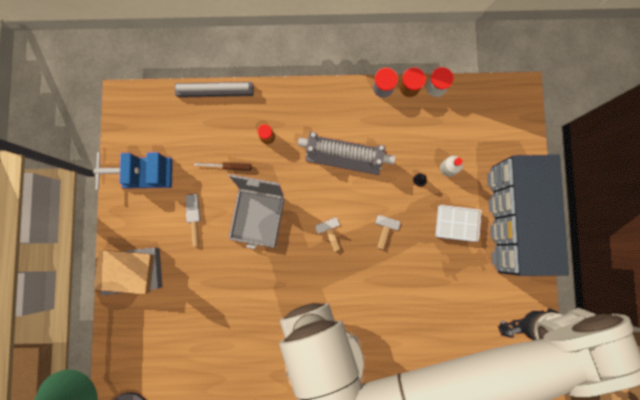

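View pics/scene0.png

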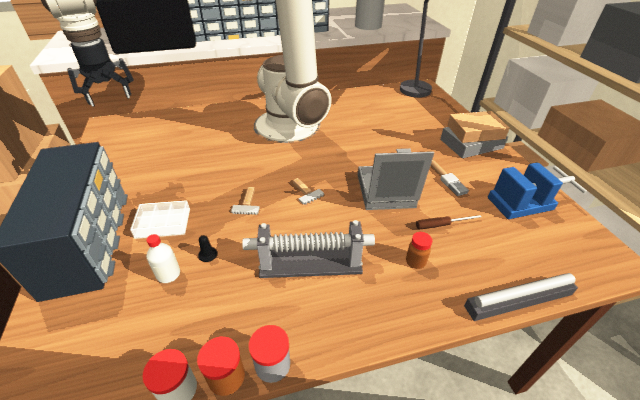

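View pics/wrist0.png

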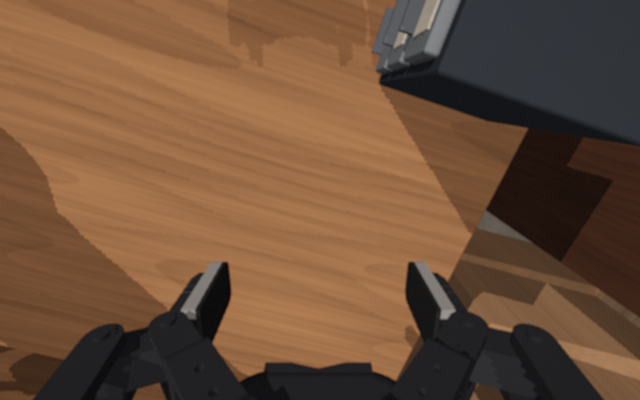

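The top view shows the stand at (345,153), the case at (257,215) and two leaves at (330,233) and (387,230). I'll zoom in to tell the leaves apart.

```bash
cat > h.py <<'E'
import numpy as np, cv2
from scipy.spatial.transform import Rotation as R
from workcell import get_obs, camera, get_calibration
def cam(n,obs=None):
    c=get_calibration(n); K=np.array([[c['fx'],0,c['cx']],[0,c['fy'],c['cy']],[0,0,1]])
    if n=='wrist':
        T=np.eye(4); T[:3,:3]=R.from_euler('xyz',obs['tcp_rot'],degrees=True).as_matrix(); T[:3,3]=obs['ee_pos']
        M=T@c['mount']; return K,M[:3,:3],M[:3,3]
    return K,R.from_euler('xyz',c['attitude'],degrees=True).as_matrix(),np.array(c['eye'])
def ray(C,uv):
    K,A,e=C; uv=np.atleast_2d(uv).astype(float)
    d=(A@np.linalg.inv(K)@np.c_[uv,np.ones(len(uv))].T).T
    return e,d
def onz(C,uv,z):
    e,d=ray(C,uv); return e+d*((z-e[2])/d[:,2])[:,None]
def proj(C,P):
    K,A,e=C; p=(np.atleast_2d(P)-e)@A; p=p@K.T; return p[:,:2]/p[:,2:]
def tri(views):
    M=np.zeros((3,3));b=np.zeros(3)
    for C,uv in views:
        e,d=ray(C,uv);d=d[0]/np.linalg.norm(d[0]);Q=np.eye(3)-np.outer(d,d);M+=Q;b+=Q@e
    return np.linalg.solve(M,b)
def crop(img,u0,v0,u1,v1,s,f): cv2.imwrite(f,cv2.resize(img[v0:v1,u0:u1],None,fx=s,fy=s,interpolation=cv2.INTER_CUBIC))
E
python3 - <<'E'
from h import *
t=cv2.imread('pics/top0.png');s=cv2.imread('pics/scene0.png')
a=t[200:265,300:420];b=s[170:225,220:340]
cv2.imwrite('pics/z1.png',np.vstack([cv2.resize(a,None,fx=5,fy=5,interpolation=2),cv2.resize(b,None,fx=5,fy=5,interpolation=2)]))
crop(t,215,120,405,260,4,'pics/z2.png')
C=cam('top')
for n,uv,z in [('leafA',(330,233),.01),('leafB',(387,230),.01),('case',(257,222),.006),('stand',(345,155),.05)]: print(n,onz(C,uv,z))
E
```

```text
leafA [[ 0.41301849 -0.02313272  0.01      ]]
leafB [[ 0.4199749  -0.20873483  0.01      ]]
case [[0.45275109 0.21573244 0.006     ]]
stand [[ 0.66240867 -0.07565903  0.05      ]]
```

View pics/z1.png

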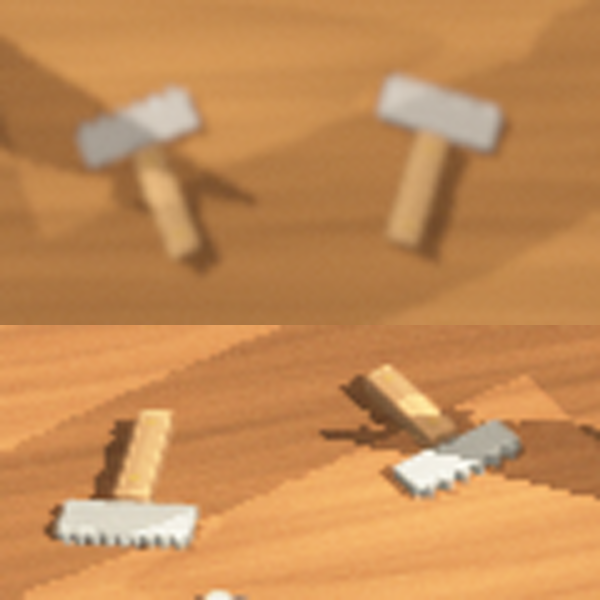

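View pics/z2.png

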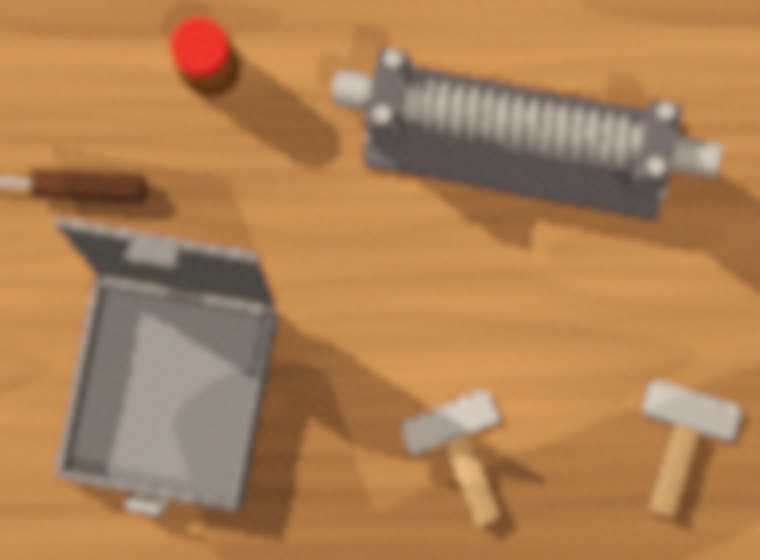

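Run:
```python
from h import *
C=cam('top')
f=lambda u,v:(300+u/5,200+v/5)
P=onz(C,[f(185,252),f(150,155),f(140,128)],.012)
print(P); d=P[2]-P[0]; print(np.degrees(np.arctan2(d[1],d[0])))
g=lambda u,v:(215+u/4,120+v/4)
print('case rim',onz(C,[g(98,285),g(272,312),g(62,472),g(240,508)],.036))
print('spindle ends',onz(C,[g(350,90),g(705,155)],.075))
print('bolts',onz(C,[g(393,60),g(381,113),g(666,112),g(655,164)],.115))
```

```text
[[ 0.35641545 -0.04487489  0.012     ]
 [ 0.41943323 -0.02323412  0.012     ]
 [ 0.4370899  -0.0170036   0.012     ]]
19.0589273021001
case rim [[0.55152444 0.26830688 0.036     ]
 [0.52722842 0.12710524 0.036     ]
 [0.40081692 0.29627748 0.036     ]
 [0.37003549 0.15341763 0.036     ]]
spindle ends [[ 0.70030004  0.06017907  0.075     ]
 [ 0.64270154 -0.22122466  0.075     ]]
bolts [[ 0.71428825  0.02430834  0.115     ]
 [ 0.67239162  0.0341349   0.115     ]
 [ 0.66933318 -0.18675403  0.115     ]
 [ 0.62857456 -0.1770816   0.115     ]]
```

Emit:
play_rows --commands "1 18 38 0 0; 1 36 75 0 0; 1 54 112 0 0; 1 72 149 0 0; 1 90 186 0 0; 1 108 223 0 0; 1 126 260 0 0; 1 144 297 0 1; 1 162 334 -5 2; 1 178 370 -10 2"

```text
time: 0.98
ee_pos: [0.3425, -0.1531, 0.2214]
tcp_rot: [180.0, -0.1, 19.4]
wrist_force: [0.5, -0.3, 0.4]
opening: 0.0852
```

Emit:
play_rows --commands "1 18 38 -6 0; 1 36 76 -12 0; 1 52 108 -18 0; 1 60 125 -24 0; 1 60 125 -30 0; 1 60 125 -30 0"

```text
time: 1.48
ee_pos: [0.4016, -0.0291, 0.19]
tcp_rot: [-180.0, 0.1, 19.5]
wrist_force: [-0.6, -0.7, -0.3]
opening: 0.0853
```

Run:
```python
from h import *
import pickle
o=get_obs();im=camera('wrist')[:,:,::-1];cv2.imwrite('pics/w1.png',im);pickle.dump(o,open('o1.pkl','wb'));print(o['time'],o['ee_pos'],o['tcp_rot'])
```

```text
1.4833 [ 0.40159552 -0.02910487  0.18995009] [-1.79954307e+02  1.21094536e-01  1.95104001e+01]
```

View pics/w1.png

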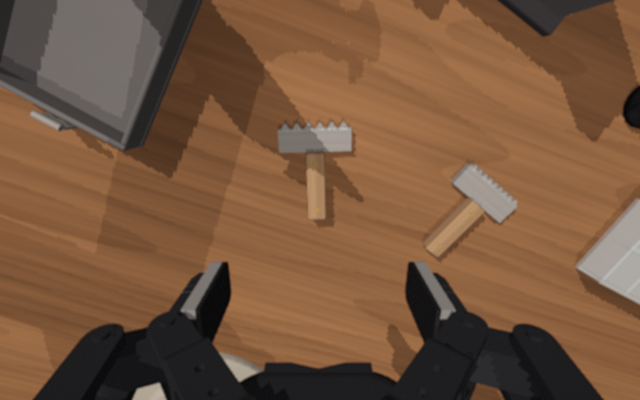

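The near leaf at (315,137) shows 6 coarse teeth, and the right one at (485,192) has fine teeth. Next I'll measure the coarse leaf.

Run:
```python
from h import *
import pickle
im=cv2.imread('pics/w1.png')
crop(im,265,110,365,230,5,'pics/w1z.png')
```

```text
(no output)
```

View pics/w1z.png

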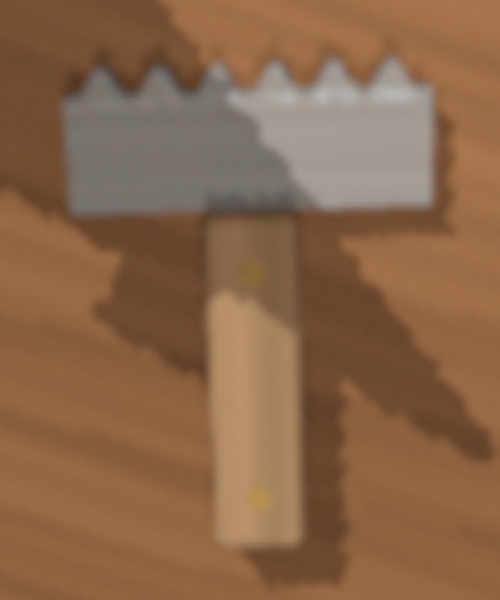

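Run:
```python
from h import *
import pickle
o=pickle.load(open('o1.pkl','rb'));C=cam('wrist',o)
f=lambda u,v:(265+u/5,110+v/5)
B=onz(C,[f(70,214),f(435,207),f(64,97),f(433,87)],.008);H=onz(C,[f(217,545),f(302,545)],.016)
Tt=onz(C,[f(101,66),f(393,56)],.008)
print(B,H,Tt,np.linalg.norm(B[0]-B[1]),np.linalg.norm(Tt[0]-Tt[1]))
bm=B[:2].mean(0);hm=H.mean(0);tm=Tt.mean(0);print(np.linalg.norm(bm[:2]-hm[:2]))
for d in (bm-hm,tm-hm): print(np.degrees(np.arctan2(d[1],d[0])))
d=B[0]-B[1];print(np.degrees(np.arctan2(-d[0],d[1])), np.degrees(np.arctan2(-(Tt[0]-Tt[1])[0],(Tt[0]-Tt[1])[1])))
print('handle mid', hm+(bm-hm)*40/75)
```

```text
[[ 0.41094483  0.01815845  0.008     ]
 [ 0.43806214 -0.05379177  0.008     ]
 [ 0.4336646   0.02646953  0.008     ]
 [ 0.4609171  -0.04428863  0.008     ]] [[ 0.35315274 -0.03471656  0.016     ]
 [ 0.35944892 -0.05243829  0.016     ]] [[ 0.44213676  0.02117325  0.008     ]
 [ 0.46394449 -0.03432637  0.008     ]] 0.07689071797696756 0.05963040478022163
0.07290555393310462
20.69200932567817
20.93076474052522
20.650913362420045 21.451594275463794
handle mid [ 0.39267558 -0.02983835  0.01173333]
```

Emit:
play_rows --commands "1 -10 -1 -40 1.4; 1 -10 -1 -80 1.4; 1 -10 -1 -120 1.4; 1 -10 -1 -150 1.4; 1 -10 -1 -170 1.4; 1 -10 -1 -180 1.4; 1 -10 -1 -185 1.4; 1 -10 -1 -185 1.4"

```text
time: 2.2
ee_pos: [0.3919, -0.0316, 0.0064]
tcp_rot: [-180.0, 0.0, 20.7]
wrist_force: [0.3, -0.8, 0.3]
opening: 0.0855
```

Emit:
play_rows --commands "0 0 0 0 0; 0 0 0 0 0; 0 0 0 0 0; 0 0 0 0 0; 0 0 0 0 0; 0 0 0 0 0; 0 0 0 0 0; 0 0 0 0 0; 0 0 0 0 0; 0 0 0 0 0" --force 70

```text
time: 3.03
ee_pos: [0.3924, -0.0309, 0.007]
tcp_rot: [180.0, -0.1, 20.8]
wrist_force: [-0.7, -0.1, 6.6]
opening: 0.0175
```

Run:
```python
from h import *
import pickle
o=get_obs();im=camera('wrist')[:,:,::-1];cv2.imwrite('pics/w2.png',im);pickle.dump(o,open('o2.pkl','wb'));print(o)
```

```text
{'time': 3.0333, 'q': array([-4.50965561e+00, -1.52678203e+01, -3.36019505e+01,  7.16050547e+01,
        8.21247896e-04,  1.54726452e+02]), 'qd': array([-0.06958647, -0.00535397,  0.04944522,  0.01405964,  0.01096414,
       -0.04877023]), 'joint_efforts': array([-5.07936627e-02, -2.68833303e+01,  4.34907031e+01, -5.39229903e-01,
       -1.63400208e-02,  4.91718866e-02]), 'ee_pos': array([ 0.39243217, -0.03094753,  0.00704784]), 'tcp_rot': array([ 1.79974778e+02, -5.53444756e-02,  2.07639048e+01]), 'wrist_force': array([-0.71497018, -0.06704154,  6.63755247]), 'torque': array([0.04783216, 0.26557784, 0.06855606]), 'opening': 0.017527732585140003}
```

View pics/w2.png

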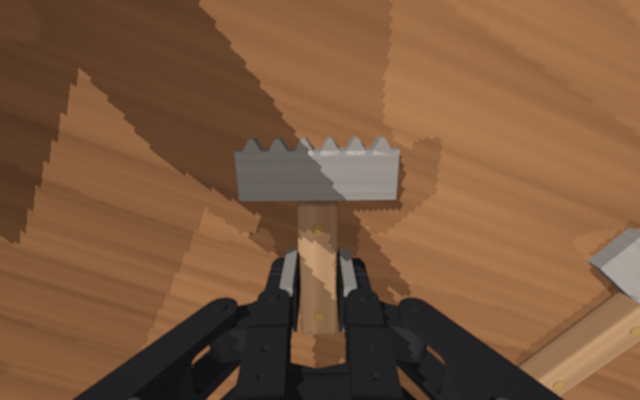

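Joint 6 is at 154.7° (yaw = q1 − q6 + 180). Seating at yaw −11 would push it past 180°, so I'll release, turn the tool half round and regrasp slightly higher.

Emit:
play_rows --commands "1 0 0 0 0; 1 0 0 1 0; 1 0 0 2 0; 1 0 0 2 0; 1 0 0 5 0; 1 0 0 20 0; 1 0 0 45 0; 1 0 0 65 7; 1 0 0 65 14; 1 0 0 65 21"

```text
time: 3.92
ee_pos: [0.3929, -0.031, 0.0729]
tcp_rot: [179.9, -0.1, 42.1]
wrist_force: [-0.2, 0.5, -0.1]
opening: 0.0855
```

Emit:
play_rows --commands "1 0 0 0 7; 1 0 0 0 14; 1 0 0 0 21; 1 0 0 0 28; 1 0 0 0 35; 1 0 0 0 42; 1 0 0 0 49; 1 0 0 0 56; 1 0 0 0 63; 1 0 0 0 70"

```text
time: 4.75
ee_pos: [0.392, -0.031, 0.0714]
tcp_rot: [-180.0, 0.0, 112.1]
wrist_force: [-0.7, -0.1, 0.3]
opening: 0.0856
```

Emit:
play_rows --commands "1 0 0 0 7; 1 0 0 0 14; 1 0 0 0 21; 1 0 0 0 28; 1 0 0 0 35; 1 0 0 0 42; 1 0 0 0 49; 1 0 0 0 56; 1 0 0 0 63; 1 0 0 0 70"

```text
time: 5.58
ee_pos: [0.392, -0.031, 0.0714]
tcp_rot: [180.0, 0.0, -177.9]
wrist_force: [0.4, 0.1, -0.8]
opening: 0.0855
```

Emit:
play_rows --commands "1 0 0 0 7; 1 0 0 0 14; 1 0 0 0 19; 1 0 0 0 19; 1 0 0 0 19"

```text
time: 6.0
ee_pos: [0.392, -0.031, 0.0714]
tcp_rot: [-180.0, 0.0, -159.4]
wrist_force: [0.8, 0.3, -0.1]
opening: 0.0854
```

Run:
```python
from h import *
import pickle
o=get_obs();im=camera('wrist')[:,:,::-1];cv2.imwrite('pics/w3.png',im);pickle.dump(o,open('o3.pkl','wb'));print(o)
im=camera('scene')[:,:,::-1];cv2.imwrite('pics/s3.png',im)
```

```text
{'time': 6.0, 'q': array([-4.51987341e+00, -1.70628340e+01, -2.77687657e+01,  7.92917029e+01,
       -3.00497455e-04, -2.51000978e+01]), 'qd': array([ 0.05058944,  0.00516463, -0.05818737, -0.1538881 ,  0.0423357 ,
        1.26833576]), 'joint_efforts': array([ 1.82817221e-04, -2.81085187e+01,  4.67517436e+01,  5.73240148e-03,
       -2.61477016e-04, -5.33000920e-01]), 'ee_pos': array([ 0.39200462, -0.03098975,  0.0714037 ]), 'tcp_rot': array([-1.79998725e+02,  2.01450184e-03, -1.59419776e+02]), 'wrist_force': array([ 0.76136124,  0.2536835 , -0.08490116]), 'torque': array([-0.00608532,  0.03244932,  0.02655089]), 'opening': 0.08544391789155184}
```

View pics/w3.png

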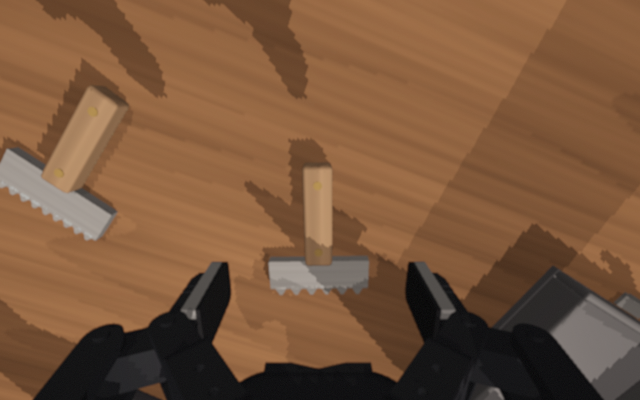

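View pics/s3.png

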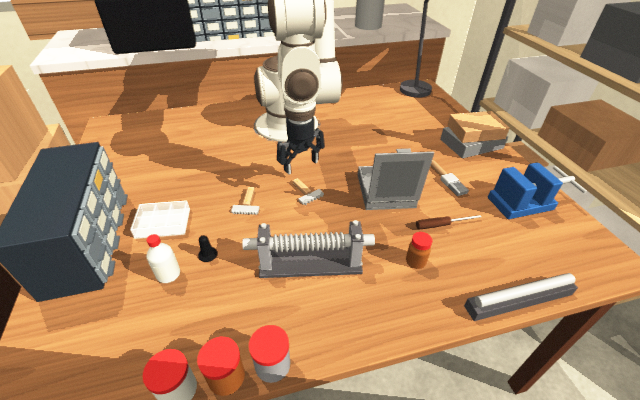

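Run:
```python
from h import *
import pickle
o=pickle.load(open('o3.pkl','rb'));C=cam('wrist',o)
H=onz(C,[(304,167),(331.5,167)],.016);B=onz(C,[(268.5,257.5),(369,257)],.008)
hm=H.mean(0);bm=B.mean(0);d=bm-hm;e=B[1]-B[0]
print(H,B,np.linalg.norm(d[:2]),np.degrees(np.arctan2(d[1],d[0])),np.degrees(np.arctan2(-e[0],e[1])),hm+d*40/75)
```

```text
[[ 0.35873034 -0.05255116  0.016     ]
 [ 0.35242084 -0.03577085  0.016     ]] [[ 0.43529439 -0.05373451  0.008     ]
 [ 0.40831928  0.01680581  0.008     ]] 0.07104150684378999 21.20544995854136 20.927203310826787 [ 0.39089892 -0.03045612  0.01173333]
```

Emit:
play_rows --commands "1 0 0 -25 0; 1 0 0 -45 0; 1 0 0 -58 0; 1 0 0 -63 0; 1 0 0 -63 0; 0 0 0 -63 0; 0 0 0 -63 0; 0 0 0 -63 0; 0 0 0 -63 0; 0 0 0 -63 0" --force 70

```text
time: 6.93
ee_pos: [0.3923, -0.031, 0.0088]
tcp_rot: [-180.0, 0.0, -159.3]
wrist_force: [0.5, -0.4, 0.6]
opening: 0.0254
```

Emit:
play_rows --commands "0 0 0 0 0; 0 0 0 0 0; 0 0 0 0 0; 0 0 0 0 0; 0 0 0 0 0"

```text
time: 7.35
ee_pos: [0.3924, -0.031, 0.009]
tcp_rot: [-180.0, 0.1, -159.2]
wrist_force: [-1.8, 0.7, 5.3]
opening: 0.0175
```

Run:
```python
from h import *
import pickle
o=get_obs();im=camera('wrist')[:,:,::-1];cv2.imwrite('pics/w4.png',im);pickle.dump(o,open('o4.pkl','wb'));print(o)
```

```text
{'time': 7.35, 'q': array([-4.51645042e+00, -1.53474600e+01, -3.34375482e+01,  7.18513674e+01,
        1.31321516e-03, -2.52665272e+01]), 'qd': array([ 0.0245223 ,  0.05150914,  0.06195748, -0.0053644 , -0.00124731,
        0.05384871]), 'joint_efforts': array([-7.26482598e-02, -2.69422120e+01,  4.37344301e+01, -6.19562566e-01,
       -2.70613690e-02,  4.66911611e-02]), 'ee_pos': array([ 0.39239314, -0.03098882,  0.00904077]), 'tcp_rot': array([-1.79976199e+02,  5.35040710e-02, -1.59249911e+02]), 'wrist_force': array([-1.75685542,  0.68868135,  5.29803723]), 'torque': array([0.05111439, 0.32724857, 0.06270121]), 'opening': 0.017465575932093774}
```

View pics/w4.png

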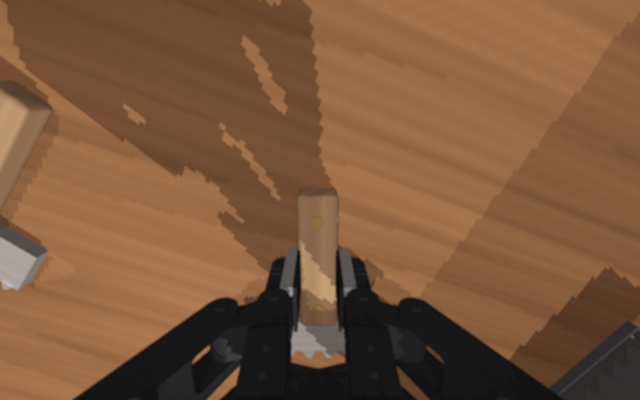

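Run:
```python
from h import *
s=cv2.imread('pics/scene0.png');crop(s,235,210,385,285,5,'pics/sz.png')
t=cv2.imread('pics/top0.png');crop(t,295,125,400,180,7,'pics/tz.png')
```

```text
(no output)
```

View pics/sz.png

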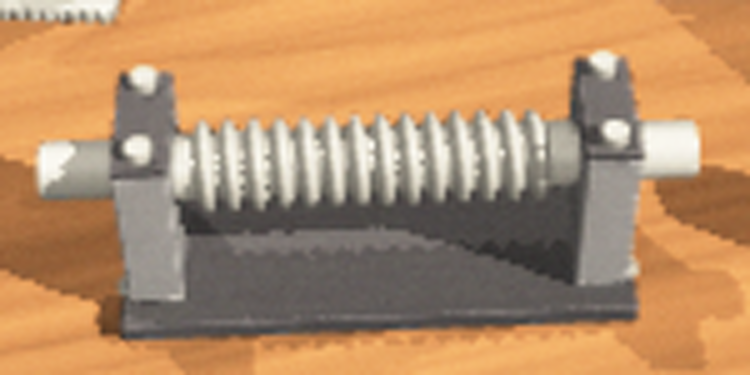

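View pics/tz.png

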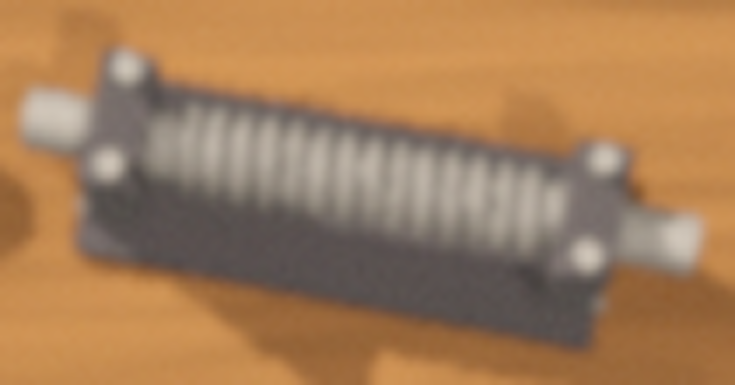

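Run:
```python
from h import *
S=cam('scene');T=cam('top')
fs=lambda u,v:(235+u/5-.4,210+v/5-.4); ft=lambda u,v:(295+u/7-.43,125+v/7-.43)
# order: (+y,-x),(+y,+x),(-y,-x),(-y,+x)
sb=[fs(602,65),fs(615,132),fs(143,78),fs(136,152)]
tb=[ft(108,164),ft(127,67),ft(587,256),ft(605,160)]
P=np.array([tri([(S,a),(T,b)]) for a,b in zip(sb,tb)]);print(P)
for a,b,p in zip(sb,tb,P): print(a-proj(S,p)[0],b-proj(T,p)[0])
m=P.mean(0);d=P[:2].mean(0)-P[2:].mean(0);print(m,np.linalg.norm(d),np.degrees(np.arctan2(-d[0],d[1])))
Z=onz(T,tb,.113);print('top only',Z,Z.mean(0));Z=onz(S,sb,.113);print('scene only',Z,Z.mean(0))
for Q in (onz(T,tb,.113),onz(S,sb,.113)):
    d=Q[:2].mean(0)-Q[2:].mean(0);print(np.degrees(np.arctan2(-d[0],d[1])),np.linalg.norm(d))
```

```text
[[ 0.67331642  0.03510993  0.11477774]
 [ 0.71661706  0.02599726  0.1169001 ]
 [ 0.62809644 -0.17527195  0.11573976]
 [ 0.67138976 -0.18486313  0.11423963]]
[ 0.08743225 -0.00277591] [0.0628829  0.02006081]
[ 0.05041591 -0.00141544] [0.03464119 0.01129038]
[ 0.31544991 -0.00912302] [0.23491653 0.02409924]
[ 0.21720523 -0.00773029] [0.15498156 0.01478965]
[ 0.67235492 -0.07475697  0.11541431] 0.21542321618493335 -12.118302614355517
top only [[ 0.67363955  0.03498201  0.113     ]
 [ 0.71755226  0.02601228  0.113     ]
 [ 0.62852491 -0.17628787  0.113     ]
 [ 0.6716049  -0.18548239  0.113     ]] [ 0.67283041 -0.07519399  0.113     ]
scene only [[ 0.6717541   0.03602018  0.113     ]
 [ 0.71338486  0.02760855  0.113     ]
 [ 0.62557053 -0.17441164  0.113     ]
 [ 0.67036724 -0.18434403  0.113     ]] [ 0.67026918 -0.07378174  0.113     ]
-12.155591833697049 0.2162302929282569
-11.924784168705962 0.21585031847107033
```

Run:
```python
from h import *
S=cam('scene');T=cam('top')
c=np.array([.6723,-.0748,.075]);yaw=np.radians(-12.1)
u=np.array([np.cos(yaw),np.sin(yaw),0]);v=np.array([-np.sin(yaw),np.cos(yaw),0])
k=np.array([0,0,1.])
for n,C,f,cf in (('scene',S,'pics/scene0.png',45),('top',T,'pics/top0.png',0)):
    g=cv2.cvtColor(cv2.imread(f),cv2.COLOR_BGR2GRAY).astype(np.float32)
    y=np.arange(-90,90.1,.5)/1000
    w=C[2]-c; w-=v*(w@v); w/=np.linalg.norm(w)
    for off in (-20,0,20):
      # profile on crest-surface line facing camera rotated by off degrees about axis
      dirv=R.from_rotvec(v*np.radians(off)).apply(w)
      P=c+y[:,None]*v+.021*dirv
      p=proj(C,P).astype(np.float32)
      s=cv2.remap(g,p[:,0].reshape(1,-1),p[:,1].reshape(1,-1),cv2.INTER_CUBIC)[0]
      m=(abs(y)<.066); F=np.sum((s[m]-s[m].mean())*np.exp(-2j*np.pi*y[m]*1000/12))
      print(n,off,'bright phase y mm', (-np.angle(F)/(2*np.pi)*12)%12, abs(F)/m.sum())
```

```text
scene -20 bright phase y mm 6.314369688914605 23.68855461480322
scene 0 bright phase y mm 6.701512548328962 24.641430564709125
scene 20 bright phase y mm 6.7680644127835725 26.375976225365047
top -20 bright phase y mm 2.9929381870848206 3.991314590397713
top 0 bright phase y mm 3.714871676557521 4.903494313520633
top 20 bright phase y mm 4.818069602709023 5.061530497191944
```

Run:
```python
from h import *
c=np.array([.6723,-.0748,.075]);yaw=np.radians(-12.1)
v=np.array([-np.sin(yaw),np.cos(yaw),0])
for n,f in (('scene','pics/scene0.png'),('top','pics/top0.png')):
    C=cam(n); g=cv2.cvtColor(cv2.imread(f),cv2.COLOR_BGR2GRAY).astype(np.float32)
    y=np.arange(-90,90.1,.5)/1000
    w=C[2]-c; w-=v*(w@v); w/=np.linalg.norm(w); s0=np.cross(w,v)
    for r in range(-26,27,4):
      P=c+y[:,None]*v+r/1000*s0
      p=proj(C,P).astype(np.float32)
      s=cv2.remap(g,p[:,0].reshape(1,-1),p[:,1].reshape(1,-1),cv2.INTER_CUBIC)[0]
      m=(abs(y)<.066); F=np.sum((s[m]-s[m].mean())*np.exp(-2j*np.pi*y[m]*1000/12))
      print(n,r,np.round(s0*r,0),'%.1f'%((-np.angle(F)/(2*np.pi)*12)%12), '%.1f'%(abs(F)/m.sum()),'%.0f'%s[m].mean())
```

```text
scene -26 [ 19.  -4. -17.] 4.0 0.1 74
scene -22 [ 16.  -3. -14.] 0.7 0.2 74
scene -18 [ 13.  -3. -12.] 5.7 13.0 91
scene -14 [10. -2. -9.] 6.3 27.0 127
scene -10 [ 7. -2. -7.] 7.0 24.4 156
scene -6 [ 4. -1. -4.] 7.2 24.4 173
scene -2 [ 1. -0. -1.] 7.1 23.8 183
scene 2 [-1.  0.  1.] 7.2 21.1 198
scene 6 [-4.  1.  4.] 6.8 22.3 200
scene 10 [-7.  2.  7.] 6.4 22.3 198
scene 14 [-10.   2.   9.] 5.6 24.2 187
scene 18 [-13.   3.  12.] 4.8 24.6 176
scene 22 [-16.   3.  14.] 4.8 6.0 182
scene 26 [-19.   4.  17.] 9.3 1.2 179
top -26 [25. -5.  5.] 4.4 0.6 107
top -22 [21. -5.  5.] 5.2 3.6 115
top -18 [17. -4.  4.] 5.3 6.0 139
top -14 [13. -3.  3.] 5.3 6.1 157
top -10 [10. -2.  2.] 5.3 5.3 165
top -6 [ 6. -1.  1.] 4.8 4.8 166
top -2 [ 2. -0.  0.] 4.2 4.7 163
top 2 [-2.  0. -0.] 3.7 4.7 158
top 6 [-6.  1. -1.] 3.3 4.0 149
top 10 [-10.   2.  -2.] 2.7 3.7 138
top 14 [-13.   3.  -3.] 2.2 3.3 124
top 18 [-17.   4.  -4.] 1.7 2.3 108
top 22 [-21.   5.  -5.] 0.7 0.8 93
top 26 [-25.   5.  -5.] 11.0 0.2 84
```

Emit:
play_rows --commands "0 0 0 5 0; 0 0 0 15 0; 0 0 0 35 0; 0 0 0 60 0; 0 20 -2 80 -5; 0 45 -4 95 -10; 0 80 -8 100 -16; 0 115 -12 100 -22; 0 145 -15 100 -28; 0 165 -17 100 -32.7"

```text
time: 8.23
ee_pos: [0.5595, -0.0482, 0.1086]
tcp_rot: [180.0, 0.0, 167.7]
wrist_force: [0.0, 0.4, -2.3]
opening: 0.0175
```

Emit:
play_rows --commands "0 0 0 0 0; 0 0 0 0 0; 0 0 0 0 0"

```text
time: 8.48
ee_pos: [0.5563, -0.0479, 0.1084]
tcp_rot: [-180.0, -0.1, 168.1]
wrist_force: [-0.4, -0.8, -1.7]
opening: 0.0174
```

Run:
```python
from h import *
import pickle
o=get_obs();cv2.imwrite('pics/t5.png',camera('top')[:,:,::-1]);cv2.imwrite('pics/s5.png',camera('scene')[:,:,::-1]);cv2.imwrite('pics/w5.png',camera('wrist')[:,:,::-1])
print(o['time'],o['ee_pos'],o['tcp_rot'],o['wrist_force'],o['torque'],o['opening'],o['q'])
s=cv2.imread('pics/s5.png');t=cv2.imread('pics/t5.png')
a=cv2.resize(s[130:290,215:415],(800,640));crop(s,225,140,385,260,5,'pics/s5z.png');crop(t,280,110,420,220,5,'pics/t5z.png')
```

```text
8.4833 [ 0.55631955 -0.04791346  0.10843955] [-1.79991568e+02 -5.51385276e-02  1.68134509e+02] [-0.41589039 -0.79020103 -1.658218  ] [0.01819936 0.0867945  0.03314894] 0.01740820466965478 [-4.92162751e+00  5.50695989e+00 -2.93133588e+00  8.16174577e+01
 -1.70415329e-03  6.94386013e+00]
```

View pics/s5z.png

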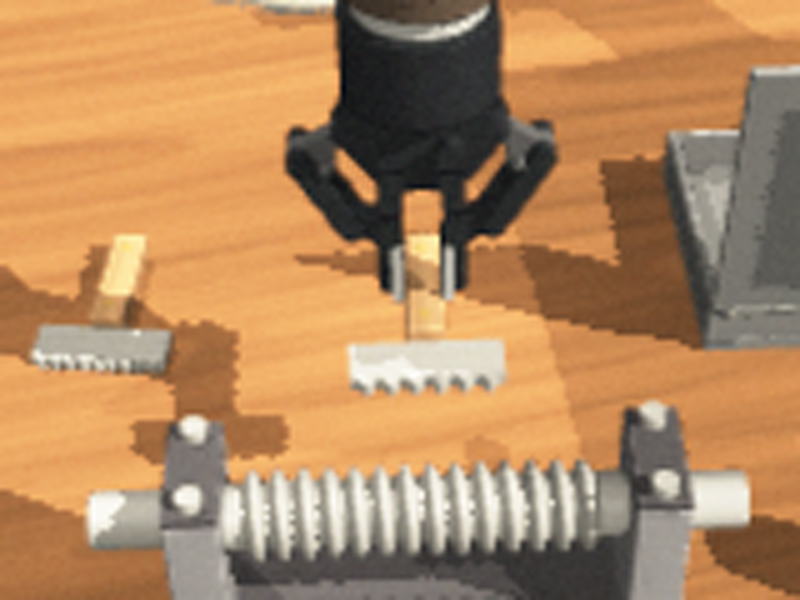

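View pics/t5z.png

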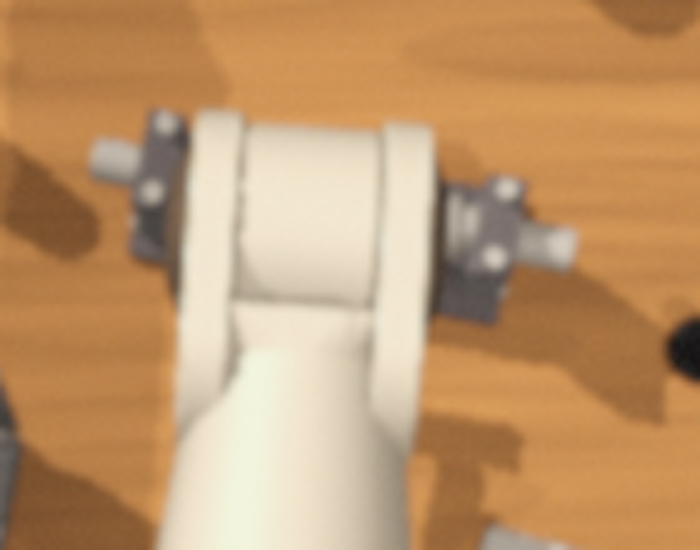

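View pics/w5.png

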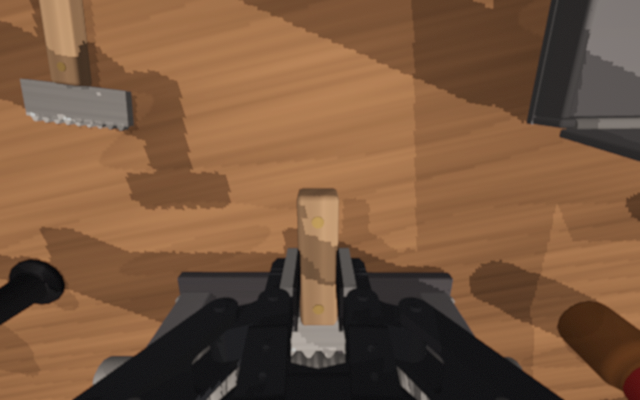

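Run:
```python
from h import *
o=get_obs();W=cam('wrist',o);im=cv2.imread('pics/w5.png')
crop(im,165,255,465,300,2.6,'pics/w5z.png')
S=cam('scene');s=cv2.imread('pics/s5.png');crop(s,285,200,335,225,15,'pics/s5y.png')
```

```text
(no output)
```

View pics/w5z.png

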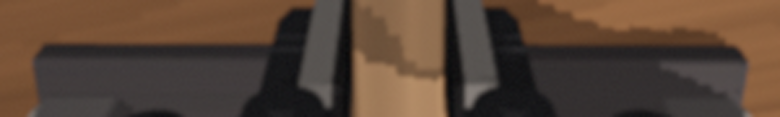

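View pics/s5y.png

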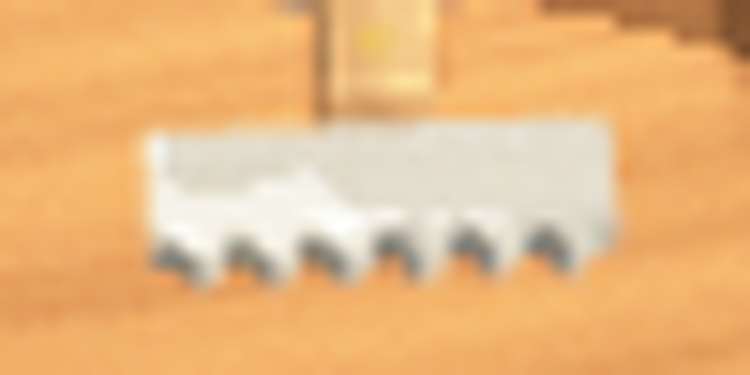

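Run:
```python
from h import *
o=get_obs();W=cam('wrist',o);S=cam('scene')
p=onz(W,[(178.8,272.7),(451.5,272.7)],0.0);print(p,np.linalg.norm(p[0]-p[1]))
d=p[0]-p[1]; 
d=-d if d[1]<0 else d
a=np.arctan2(-d[0],d[1]);print('yaw',np.degrees(a)); print('centre',p.mean(0)+.045*np.array([np.cos(a),np.sin(a),0]))
y=np.radians(168.13-180);u=np.array([np.cos(y),np.sin(y)]);v=np.array([-u[1],u[0]])
q=np.array([(205,283),(275,280),(348,278),(423,275),(497,270),(570,268)])/15+[285-.47,200-.47]
for z in(.0995,.1035):
  t=onz(S,q,z);r=t[:,:2]-o['ee_pos'][:2];print(z,np.round(1000*np.c_[r@u,r@v],1))
# predicted pixels of the leaf corner points
```

```text
[[ 0.60226659 -0.18983169  0.        ]
 [ 0.65472226  0.05972334  0.        ]] 0.2550084570238849
yaw -11.870579568863509
centre [ 0.67253209 -0.07431075  0.        ]
0.0995 [[ 61.8 -27.9]
 [ 61.7 -16.5]
 [ 61.8  -4.7]
 [ 61.7   7.6]
 [ 61.1  19.6]
 [ 61.2  31.6]]
0.1035 [[ 65.8 -27.8]
 [ 65.7 -16.5]
 [ 65.8  -4.7]
 [ 65.7   7.4]
 [ 65.1  19.4]
 [ 65.2  31.2]]
```

Emit:
play_rows --commands "0 10 -2 -14 0; 0 18 -3 -24 0; 0 22 -3.2 -28.4 0; 0 26 -3.5 -28.4 0; 0 26 -3.5 -28.4 0; 0 26 -3.5 -28.4 0"

```text
time: 9.13
ee_pos: [0.5831, -0.0514, 0.0802]
tcp_rot: [180.0, 0.0, 168.1]
wrist_force: [-0.0, 0.0, -1.9]
opening: 0.0173
```

```bash
cat > st.py <<'E'
from h import *
def st(vfix=4):
    o=get_obs();y=np.radians(-12.0);u=np.array([np.cos(y),np.sin(y)]);v=np.array([-u[1],u[0]])
    r=(o['ee_pos'][:2]-[.6724,-.0746])*1000;f=o['wrist_force']
    print('t%.2f along u %.2f v %.2f z %.2f yaw %.2f | Fu %.1f Fv %.1f Fz %.1f'%(o['time'],r@u,r@v,o['ee_pos'][2]*1000,o['tcp_rot'][2]-180,f[:2]@u,f[:2]@v,f[2]),'T',np.round(o['torque'],2), 'tip D est %.1f'%(-(r@u)-63), 'open %.4f'%o['opening'])
st()
E
python3 st.py
```

```text
t9.13 along u -92.19 v 4.10 z 80.23 yaw -11.94 | Fu -0.0 Fv 0.0 Fz -1.9 T [ 0.08 -0.01  0.05] tip D est 29.2 open 0.0173
```

Now advance in 2 mm steps, up to 6 mm (D≈23).

Emit:
play_rows --commands "0 2 -0.4 0 0; 0 3.9 -0.8 0 0; 0 5.9 -1.2 0 0; 0 5.9 -1.2 0 0"

```text
time: 9.47
ee_pos: [0.5883, -0.0532, 0.0798]
tcp_rot: [-179.9, -0.1, 168.0]
wrist_force: [-4.1, -2.7, -0.4]
opening: 0.0177
```

```bash
python3 st.py
```

```text
t9.47 along u -86.73 v 3.45 z 79.83 yaw -11.99 | Fu -3.4 Fv -3.5 Fz -0.4 T [-0.56  0.9  -0.24] tip D est 23.7 open 0.0177
```

Emit:
play_rows --commands "0 1 -0.2 0 0; 0 2 -0.4 0 0; 0 2 -0.4 0 0; 0 2 -0.4 0 0"

```text
time: 9.8
ee_pos: [0.5892, -0.0538, 0.0795]
tcp_rot: [-179.9, -0.2, 168.0]
wrist_force: [-9.4, -3.3, 0.3]
opening: 0.0179
```

```bash
python3 st.py
```

```text
t9.80 along u -85.66 v 3.03 z 79.53 yaw -12.01 | Fu -8.5 Fv -5.2 Fz 0.3 T [-0.76  1.75 -0.31] tip D est 22.7 open 0.0179
```

Emit:
play_rows --commands "0 -0.2 -1 0 0; 0 -0.4 -2 0 0; 0 -0.4 -2 0 0; 0 -0.4 -2 0 0"

```text
time: 10.13
ee_pos: [0.5903, -0.0553, 0.0798]
tcp_rot: [-180.0, -0.0, 168.0]
wrist_force: [-3.0, -1.9, -1.8]
opening: 0.0175
```

```bash
python3 st.py
```

```text
t10.13 along u -84.33 v 1.80 z 79.83 yaw -11.97 | Fu -2.6 Fv -2.5 Fz -1.8 T [-0.34  0.75 -0.21] tip D est 21.3 open 0.0175
```

Emit:
play_rows --commands "0 0.8 -1.2 0 0; 0 1.8 -1.4 0 0; 0 1.8 -1.4 0 0; 0 1.8 -1.4 0 0"

```text
time: 10.47
ee_pos: [0.5912, -0.0561, 0.0796]
tcp_rot: [180.0, -0.1, 168.1]
wrist_force: [-8.8, 0.8, 0.1]
opening: 0.0179
```

```bash
python3 st.py
```

```text
t10.47 along u -83.23 v 1.19 z 79.61 yaw -11.94 | Fu -8.7 Fv -1.0 Fz 0.1 T [ 0.15  1.77 -0.23] tip D est 20.2 open 0.0179
```

Emit:
play_rows --commands "0 0.9 -0.7 0 0; 0 1.8 -1.4 0 0; 0 1.8 -1.4 0 0; 0 1.8 -1.4 0 0"

```text
time: 10.8
ee_pos: [0.5913, -0.0564, 0.0792]
tcp_rot: [179.9, -0.4, 168.1]
wrist_force: [-16.6, 6.6, 2.9]
opening: 0.0173
```

```bash
python3 st.py
```

```text
t10.80 along u -83.14 v 0.94 z 79.17 yaw -11.89 | Fu -17.6 Fv 3.0 Fz 2.9 T [ 1.35  3.41 -0.15] tip D est 20.1 open 0.0173
```

Emit:
play_rows --commands "0 -0.3 0.9 0.3 -0.2; 0 -0.6 0.9 0.6 -0.4; 0 -0.6 0.9 0.6 -0.4; 0 -0.6 0.9 0.6 -0.4"

```text
time: 11.13
ee_pos: [0.5914, -0.0561, 0.0798]
tcp_rot: [180.0, -0.3, 167.7]
wrist_force: [-13.1, 3.1, -0.0]
opening: 0.0179
```

```bash
python3 st.py
python3 - <<'E'
from h import *
cv2.imwrite('pics/s6.png',camera('scene')[:,:,::-1]);s=cv2.imread('pics/s6.png');crop(s,240,190,380,270,5.5,'pics/s6z.png')
cv2.imwrite('pics/w6.png',camera('wrist')[:,:,::-1])
E
```

```text
t11.13 along u -83.08 v 1.24 z 79.81 yaw -12.31 | Fu -13.5 Fv 0.3 Fz -0.0 T [ 0.64  2.64 -0.05] tip D est 20.1 open 0.0179
```

View pics/s6z.png

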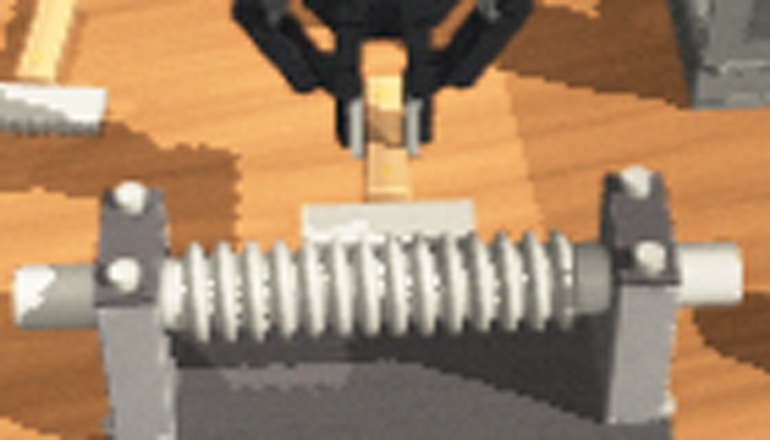

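View pics/w6.png

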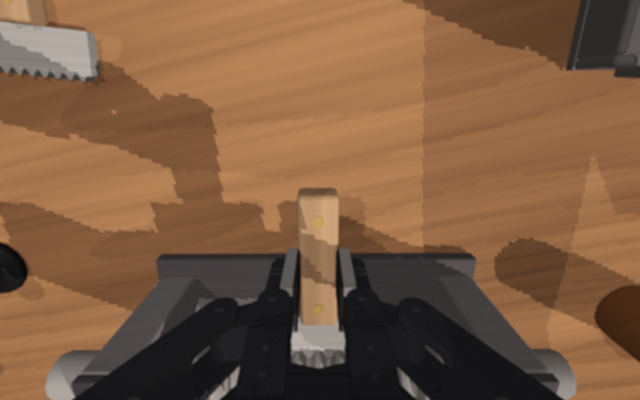

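Run:
```python
from h import *
import pickle
o=pickle.load(open('o4.pkl','rb'));W=cam('wrist',o)
p=onz(W,[(299,188),(337,188),(318,223),(318,310)],.016);y=np.radians(20.75);u=np.array([np.cos(y),np.sin(y)])
print((p[:,:2]-o['ee_pos'][:2])@u*1000, np.linalg.norm(p[0]-p[1]))
o=get_obs();W=cam('wrist',o);S=cam('scene')
# base edge again
p=onz(W,[(157.5,255.0),(475,255.0)],0);d=p[1]-p[0];a=np.arctan2(-d[0],d[1]);print(np.degrees(a),np.linalg.norm(d),p.mean(0)+.045*np.array([np.cos(a),np.sin(a),0]))
# scene: blade back corners, top face z
f=lambda a,b:(240+a/5.5-.4,190+b/5.5-.4)
zt=o['ee_pos'][2]-.009+.008
q=onz(S,[f(302,206),f(474,200)],zt);c=np.array([.6703,-.0738]);yy=np.radians(-12.1);u=np.array([np.cos(yy),np.sin(yy)]);v=np.array([-u[1],u[0]])
print('back edge u,v rel scene-axis',(q[:,:2]-c)@u*1000,(q[:,:2]-c)@v*1000)
```

```text
[-43.58275401 -43.59414999 -26.24744368  23.58417101] 0.017331328732135408
-12.292778467733108 0.25671400469296324 [ 0.67307639 -0.0745703   0.        ]
back edge u,v rel scene-axis [-46.05658402 -46.34648191] [-35.92790558  41.03124842]
```

Emit:
play_rows --commands "0 0.2 1 0 0; 0 0.2 1 0 0; 0 0.2 1 0 0"

```text
time: 11.48
ee_pos: [0.5914, -0.0558, 0.0798]
tcp_rot: [-179.9, -0.3, 167.7]
wrist_force: [-13.2, -0.4, 1.2]
opening: 0.0175
```

```bash
python3 st.py
```

```text
t11.48 along u -83.12 v 1.53 z 79.76 yaw -12.34 | Fu -12.9 Fv -3.2 Fz 1.2 T [-0.11  2.82 -0.06] tip D est 20.1 open 0.0175
```

Emit:
play_rows --commands "0 -0.4 -2 0 0; 0 -0.4 -2 0 0; 0 -0.4 -2 0 0"

```text
time: 11.73
ee_pos: [0.5913, -0.0566, 0.0798]
tcp_rot: [179.9, -0.3, 167.7]
wrist_force: [-11.2, 6.0, 0.6]
opening: 0.0177
```

```bash
python3 st.py
```

```text
t11.73 along u -83.04 v 0.73 z 79.82 yaw -12.29 | Fu -12.2 Fv 3.6 Fz 0.6 T [1.23 2.49 0.02] tip D est 20.0 open 0.0177
```

Emit:
play_rows --commands "0 -0.4 1.1 0.2 0; 0 -0.4 1.1 0.2 0; 0 -0.4 1.1 0.2 0; 0 -0.4 1.1 0.2 0; 0 -0.4 1.1 0.2 0; 0 -0.4 1.1 0.2 0; 0 -0.4 1.1 0.2 0; 0 -0.4 1.1 0.2 0; 0 -0.4 1.1 0.2 0; 0 -0.4 1.1 0.2 0"

```text
time: 12.57
ee_pos: [0.5914, -0.0563, 0.0801]
tcp_rot: [180.0, -0.2, 167.7]
wrist_force: [-10.6, 2.9, -0.6]
opening: 0.0174
```

```bash
python3 st.py
```

```text
t12.57 along u -83.05 v 1.05 z 80.06 yaw -12.32 | Fu -11.0 Fv 0.6 Fz -0.6 T [ 0.34  2.04 -0.09] tip D est 20.1 open 0.0174
```

Emit:
play_rows --commands "0 0 0 0 0; 0 0 0 0 0; 0 0 0 0 0; 0 0 0 0 0; 0 0 0 0 0; 0 0 0 0 0; 0 0 0 0 0; 0 0 0 0 0"

```text
time: 13.23
ee_pos: [0.5914, -0.0563, 0.08]
tcp_rot: [180.0, -0.2, 167.7]
wrist_force: [-9.6, 1.6, -1.1]
opening: 0.0173
```

```bash
python3 st.py
```

```text
t13.23 along u -83.08 v 1.06 z 80.04 yaw -12.32 | Fu -9.7 Fv -0.5 Fz -1.1 T [ 0.4   2.04 -0.02] tip D est 20.1 open 0.0173
```

Emit:
play_rows --commands "0 -4 1 0 0; 0 -15 3 0 0; 0 -38 8 0 0; 0 -50 12 25 0; 0 -80 20 45 0; 0 -110 30 65 0; 0 -140 45 75 0; 0 -160 70 80 0; 0 -171 105 80 0; 0 -171 140 80 0"

```text
time: 14.07
ee_pos: [0.4209, 0.084, 0.1624]
tcp_rot: [179.9, 0.2, 167.6]
wrist_force: [1.4, -0.2, -1.6]
opening: 0.0175
```

Emit:
play_rows --commands "0 0 38 0 0; 0 0 75 0 0; 0 0 105 0 0; 0 0 125 0 0; 0 0 131 0 0; 0 0 131 0 0; 0 0 131 0 0"

```text
time: 14.65
ee_pos: [0.422, 0.214, 0.1609]
tcp_rot: [180.0, 0.0, 167.7]
wrist_force: [0.3, -0.0, -1.4]
opening: 0.0173
```

Run:
```python
from h import *
import pickle
o=get_obs();cv2.imwrite('pics/w7.png',camera('wrist')[:,:,::-1]);pickle.dump(o,open('o7.pkl','wb'))
print(o['time'],o['ee_pos'],o['tcp_rot'],o['wrist_force'],o['torque'],o['opening'],o['q'])
cv2.imwrite('pics/s7.png',camera('scene')[:,:,::-1])
```

```text
14.65 [0.42203701 0.21397365 0.16087797] [1.79987500e+02 2.99276874e-02 1.67691373e+02] [ 0.25989128 -0.01662678 -1.40089834] [-0.02544677  0.06008417 -0.02858608] 0.017338849825008756 [ 2.68906626e+01 -6.41692499e+00 -8.99694087e+00  8.73888915e+01
 -9.22824052e-03  3.91992843e+01]
```

View pics/w7.png

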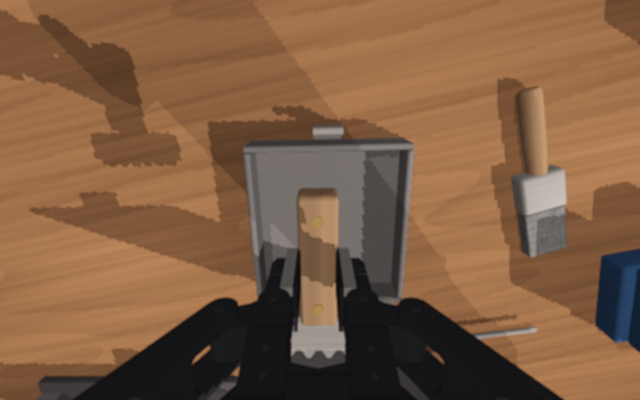

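View pics/s7.png

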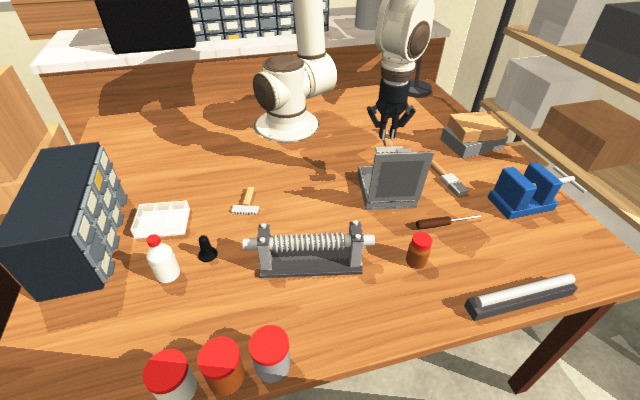

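Run:
```python
from h import *
import pickle
o=pickle.load(open('o7.pkl','rb'));W=cam('wrist',o)
crop(cv2.imread('pics/w7.png'),235,115,425,185,4,'pics/w7z.png')
p=onz(W,[(245,145),(412.5,142)],.036);d=p[1]-p[0];a=np.arctan2(-d[0],d[1]);print(p,np.linalg.norm(d),np.degrees(a));print('centre',p.mean(0)+.0825*np.array([np.cos(a),np.sin(a),0]))
s=cv2.imread('pics/scene0.png');crop(s,350,140,440,215,8,'pics/s7z.png')
```

```text
[[0.36750287 0.16226114 0.036     ]
 [0.3956153  0.30345972 0.036     ]] 0.14396995307282542 -11.260258158753174
centre [0.46247099 0.21675099 0.036     ]
```

View pics/w7z.png

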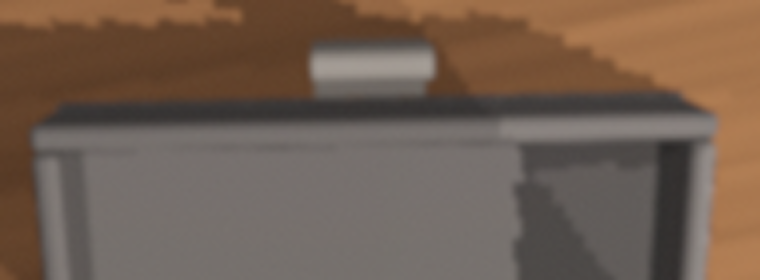

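View pics/s7z.png

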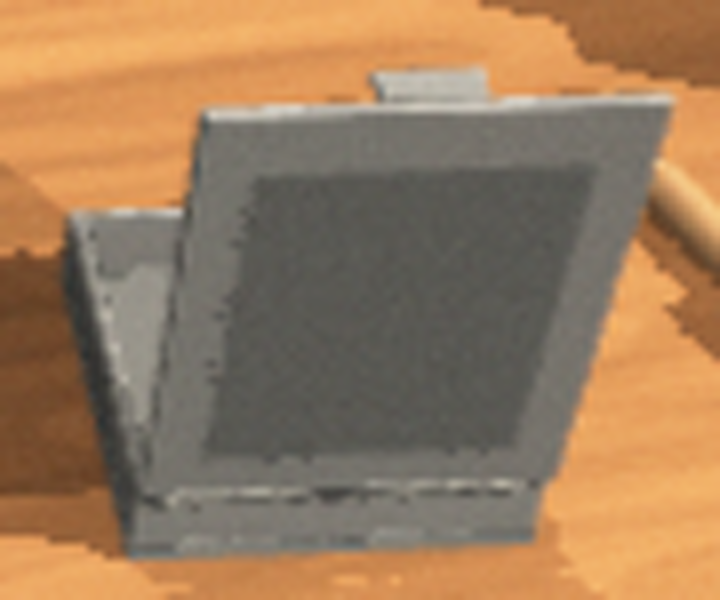

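Run:
```python
from h import *
import pickle
o=pickle.load(open('o7.pkl','rb'));W=cam('wrist',o);T=cam('top');S=cam('scene')
p=onz(W,[(243,146.8),(413.8,143.5)],.036);d=p[1]-p[0];a=np.arctan2(-d[0],d[1]);u=np.array([np.cos(a),np.sin(a),0]);v=np.array([-u[1],u[0],0]);print(p,np.linalg.norm(d),np.degrees(a));c=p.mean(0)+.0825*u;print('centre',c)
f=lambda x,y:(350+x/8-.44,140+y/8-.44); g=lambda x,y:(215+x/4-.4,120+y/4-.4)
# lid top corners scene: (205,112) -y side,(672,98) +y side ; top view: (58,222)+y,(258,258)-y
for s,t in (((205,112),(258,260)),((672,98),(58,222))):
    P=tri([(S,f(*s)),(T,g(*t))]);r=P-c;print('lid corner',P,'case u,v',r@u,r@v, 'resid',f(*s)-proj(S,P)[0])
```

```text
[[0.36862271 0.16012994 0.036     ]
 [0.39713213 0.30440463 0.036     ]] 0.14706451789661776 -11.177934115116116
centre [0.46381239 0.21627412 0.036     ]
lid corner [0.54708418 0.12306592 0.21062409] case u,v 0.09976113746596314 -0.07529724070392033 resid [ 0.69596112 -0.04162042]
lid corner [0.57708145 0.26707008 0.21113855] case u,v 0.10127320518015588 0.07179030472555857 resid [ 0.55847139 -0.04877574]
```

Emit:
play_rows --commands "0 14 2 -20 0.5; 0 27 3.5 -50 1; 0 27 3.5 -80 1; 0 27 3.5 -105 1; 0 27 3.5 -122 1; 0 27 3.5 -133 1; 0 27 3.5 -139 1; 0 27 3.5 -142 1; 0 27 3.5 -143 1; 0 27 3.5 -143 1"

```text
time: 15.58
ee_pos: [0.4495, 0.2177, 0.0186]
tcp_rot: [180.0, 0.1, 168.6]
wrist_force: [0.0, -0.7, -1.5]
opening: 0.0179
```

Emit:
play_rows --commands "0 0 0 -1 0; 0 0 0 -2 0; 0 0 0 -2.5 0; 0 0 0 -2.5 0"

```text
time: 15.92
ee_pos: [0.449, 0.2177, 0.0154]
tcp_rot: [180.0, 0.0, 168.7]
wrist_force: [-1.0, 0.4, -1.7]
opening: 0.0175
```

Run:
```python
from h import *
o=get_obs();cv2.imwrite('pics/w8.png',camera('wrist')[:,:,::-1])
print(o['time'],o['ee_pos'],o['tcp_rot'],o['wrist_force'],o['torque'],o['opening'])
```

```text
15.9167 [0.44897953 0.21769906 0.01537263] [1.79990087e+02 1.40744952e-02 1.68654367e+02] [-0.96519963  0.37762486 -1.72766925] [0.04214535 0.03412064 0.00854155] 0.017524478916212262
```

View pics/w8.png

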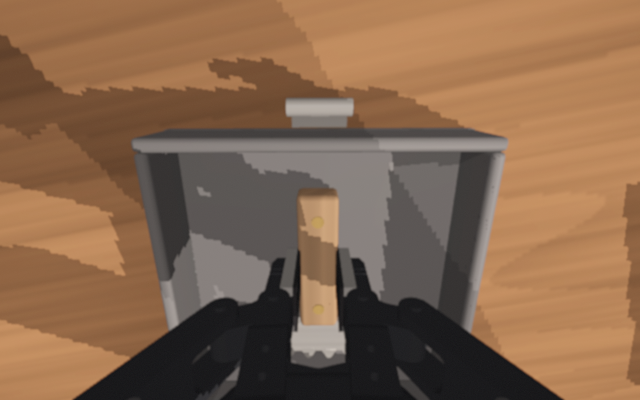

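Emit:
play_rows --commands "0 0 0 -1 0; 0 0 0 -1.5 0; 0 0 0 -1.5 0; 0 0 0 -1.5 0"

```text
time: 16.3
ee_pos: [0.449, 0.2178, 0.015]
tcp_rot: [180.0, 0.0, 168.7]
wrist_force: [-4.5, -2.2, 9.7]
opening: 0.0177
```

Emit:
play_rows --commands "0.5 0 0 0 0; 0.5 0 0 0 0; 0.5 0 0 0 0; 0.5 0 0 0.5 0; 0.5 0 0 1 0; 0.5 0 0 3 0; 0.5 0 0 12 0; 0.5 0 0 30 0; 0.5 -5 0 60 0; 0.5 -15 0 95 0"

```text
time: 17.13
ee_pos: [0.4333, 0.2171, 0.1089]
tcp_rot: [-179.9, -0.1, 168.6]
wrist_force: [0.2, 0.4, -1.1]
opening: 0.0429
```

Emit:
play_rows --commands "0.5 -20 0 30 0; 0.3 -30 0 60 0; 0 -30 0 80 0; 0 -30 0 80 0; 0 -30 0 80 0"

```text
time: 17.55
ee_pos: [0.4044, 0.2179, 0.1904]
tcp_rot: [179.9, 0.1, 168.7]
wrist_force: [1.3, -0.4, -0.5]
opening: -0.0001
```

Run:
```python
from h import *
import pickle
o=get_obs();cv2.imwrite('pics/w9.png',camera('wrist')[:,:,::-1]);pickle.dump(o,open('o9.pkl','wb'))
print(o['time'],o['ee_pos'],o['tcp_rot'],o['wrist_force'],o['torque'],o['opening'])
```

```text
17.55 [0.40439697 0.21792592 0.19036128] [1.79892098e+02 1.35665320e-01 1.68657676e+02] [ 1.31907497 -0.39428165 -0.47819575] [0.02262194 0.0574196  0.05394961] -0.0001266478749448055
```

View pics/w9.png

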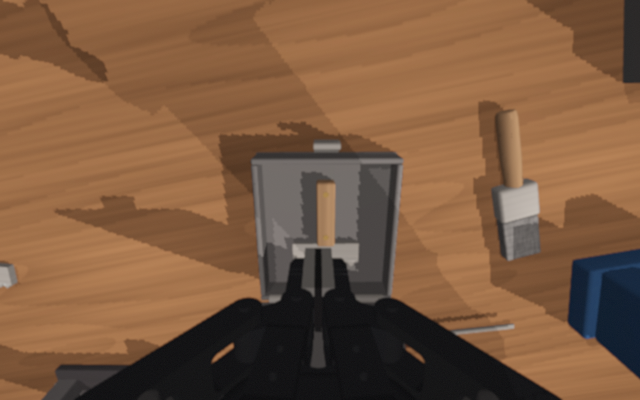

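Emit:
play_rows --commands "0 0 0 38 0; 0 0 0 75 0; 0 30 -5 82 0; 0 70 -11 82 0; 0 110 -18 82 0; 0 148 -24 82 0; 0 180 -29 82 0; 0 207 -33 82 0; 0 207 -33 82 0; 0 207 -33 82 0"

```text
time: 18.43
ee_pos: [0.6117, 0.184, 0.2672]
tcp_rot: [-179.9, -0.3, 168.6]
wrist_force: [0.0, 0.6, -0.2]
opening: 0.0
```

Emit:
play_rows --commands "0 0 0 -30 0; 0 0 0 -60 0; 0 0 0 -82 0; 0 0 0 -90 0; 0 0 0 -90 0"

```text
time: 18.85
ee_pos: [0.6091, 0.1845, 0.1787]
tcp_rot: [-179.9, -0.2, 168.7]
wrist_force: [-0.5, -0.1, -0.1]
opening: -0.0
```

Run:
```python
from h import *
o=get_obs();cv2.imwrite('pics/s10.png',camera('scene')[:,:,::-1])
print(o['time'],o['ee_pos'],o['tcp_rot'],o['wrist_force'],o['q'])
crop(cv2.imread('pics/s10.png'),300,60,500,220,4,'pics/s10z.png')
```

```text
18.85 [0.60909318 0.18453035 0.17867559] [-179.89937932   -0.19733449  168.67510711] [-0.4869605  -0.13001263 -0.12976928] [1.68526555e+01 1.66004685e+01 1.76262631e+01 9.12472562e+01
 4.48614333e-03 2.81773664e+01]
```

View pics/s10z.png

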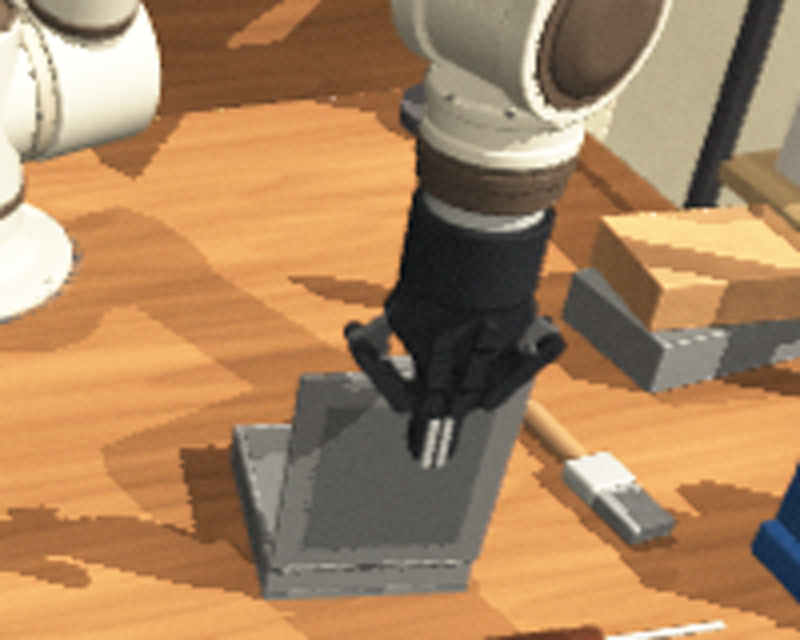

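Emit:
play_rows --commands "0 -15 3 0 0; 0 -28 5.6 0 0; 0 -38 7.6 0 0; 0 -46 9 0 0; 0 -54 11 0 0; 0 -62 12.4 0 0; 0 -70 14 0 0; 0 -78 15.6 0 0; 0 -86 17 0 0; 0 -94 19 0 0"

```text
time: 19.73
ee_pos: [0.5161, 0.2037, 0.1806]
tcp_rot: [-180.0, -0.0, 168.6]
wrist_force: [0.2, -0.7, -0.7]
opening: -0.0001
```

Emit:
play_rows --commands "0 -8 1.6 0 0; 0 -16 3 0 0; 0 -24 4.8 0 0; 0 -32 6.4 0 0; 0 -40 8 0 0; 0 -40 8 0 0; 0 -40 8 0 0; 0 -40 8 0 0"

```text
time: 20.4
ee_pos: [0.4771, 0.2117, 0.1808]
tcp_rot: [180.0, 0.0, 168.7]
wrist_force: [0.2, 0.1, 0.4]
opening: -0.0003
```

Run:
```python
from h import *
o=get_obs();cv2.imwrite('pics/s11.png',camera('scene')[:,:,::-1])
print(o['time'],o['ee_pos'],o['tcp_rot'],o['wrist_force'])
crop(cv2.imread('pics/s11.png'),300,60,500,220,4,'pics/s11z.png')
```

```text
20.4 [0.47708224 0.21166231 0.1807666 ] [1.79990342e+02 2.04166655e-02 1.68654018e+02] [0.24221484 0.07623117 0.38815027]
```

View pics/s11z.png

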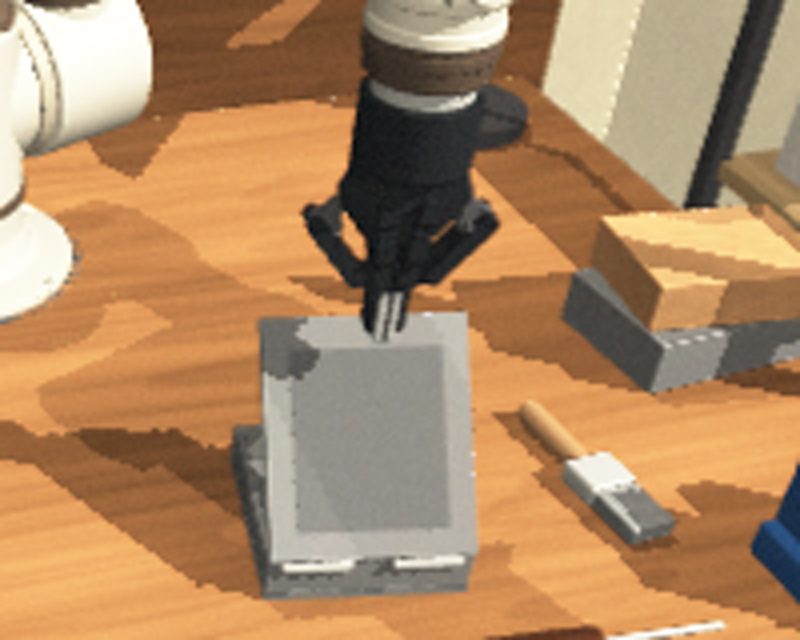

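Emit:
play_rows --commands "0 0 0 20 0; 0 0 0 40 0; 0 0 0 40 0; 0 0 0 40 0; 0 0 0 40 0; 0 0 0 40 0; 0 0 0 40 0; 0 0 0 40 0; 0 0 0 40 0; 0 0 0 40 0"

```text
time: 21.28
ee_pos: [0.4768, 0.2116, 0.2205]
tcp_rot: [-180.0, -0.0, 168.6]
wrist_force: [-0.1, -0.3, -0.7]
opening: 0.0001
```

Emit:
play_rows --commands "0 -30 6 0 0; 0 -60 12 0 0; 0 -80 16 0 0; 0 -94 19 0 0; 0 -94 19 0 0; 0 -94 19 0 0; 0 -94 19 0 0; 0 -94 19 0 0"

```text
time: 21.95
ee_pos: [0.3837, 0.2305, 0.2205]
tcp_rot: [-180.0, -0.0, 168.6]
wrist_force: [-0.1, 0.2, 0.3]
opening: -0.0003
```

Run:
```python
from h import *
o=get_obs();cv2.imwrite('pics/w12.png',camera('wrist')[:,:,::-1]);cv2.imwrite('pics/s12.png',camera('scene')[:,:,::-1])
print(o['time'],o['ee_pos'],o['tcp_rot'],o['wrist_force'])
crop(cv2.imread('pics/s12.png'),300,60,500,220,4,'pics/s12z.png')
```

```text
21.95 [0.38365974 0.23052707 0.22049334] [-1.79988365e+02 -5.42571983e-04  1.68617326e+02] [-0.09605364  0.21066971  0.3087941 ]
```

View pics/s12z.png

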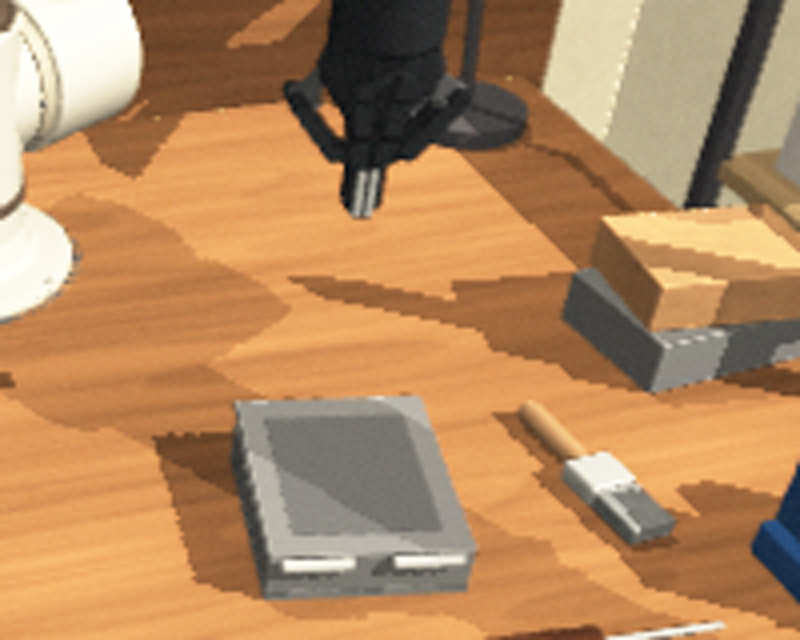

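View pics/w12.png

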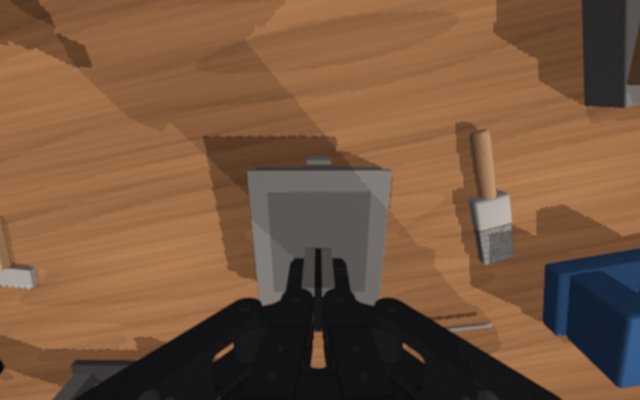

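Emit:
play_rows --commands "0 0 0 -35 0; 0 0 0 -75 0; 0 0 0 -110 0; 0 0 0 -135 0; 0 0 0 -150 0; 0 0 0 -158 0; 0 0 0 -162 0; 0 0 0 -164 0; 0 0 0 -164 0"

```text
time: 22.8
ee_pos: [0.3834, 0.2308, 0.0573]
tcp_rot: [180.0, 0.0, 168.6]
wrist_force: [0.4, 0.0, 0.1]
opening: -0.0003
```

Run:
```python
from h import *
o=get_obs();W=cam('wrist',o);cv2.imwrite('pics/w13.png',camera('wrist')[:,:,::-1])
print(o['time'],o['ee_pos'],o['wrist_force'])
```

```text
22.8 [0.38339737 0.23079804 0.05729955] [0.36583736 0.03341613 0.0949366 ]
```

View pics/w13.png

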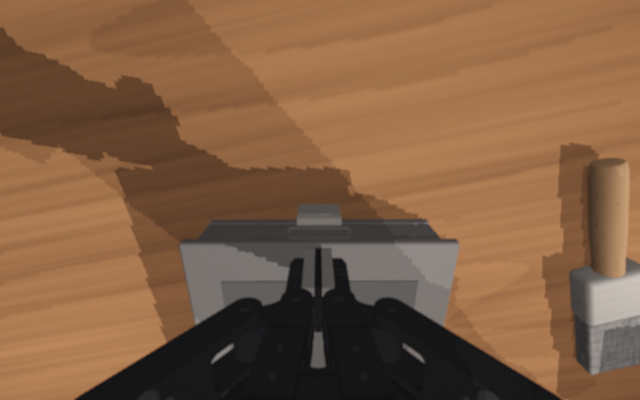

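Fingertips end at row ~250 and the lid's front edge is at row 240, so they are well placed just behind the edge. Pressing down now.

Emit:
play_rows --commands "0 0 0 -2 0; 0 0 0 -4 0; 0 0 0 -6 0; 0 0 0 -8 0; 0 0 0 -8 0"

```text
time: 23.27
ee_pos: [0.3832, 0.231, 0.0493]
tcp_rot: [179.9, 0.0, 168.7]
wrist_force: [-1.5, -0.7, 3.9]
opening: -0.0001
```

Emit:
play_rows --commands "0 0 0 -1 0; 0 0 0 -2 0; 0 0 0 -3 0; 0 0 0 -4 0; 0 0 0 -4 0"

```text
time: 23.68
ee_pos: [0.3827, 0.2305, 0.0442]
tcp_rot: [-180.0, -0.0, 168.6]
wrist_force: [-1.2, 0.0, 0.5]
opening: -0.0001
```

Emit:
play_rows --commands "0 0 0 -1 0; 0 0 0 -2 0; 0 0 0 -3 0; 0 0 0 -3 0; 0 0 0 -3 0"

```text
time: 24.1
ee_pos: [0.3829, 0.2306, 0.0423]
tcp_rot: [180.0, 0.0, 168.6]
wrist_force: [-2.7, -0.9, 7.1]
opening: 0.0005
```

Emit:
play_rows --commands "0 0 0 -1 0; 0 0 0 -2 0; 0 0 0 -2 0; 0 0 0 -2 0"

```text
time: 24.43
ee_pos: [0.383, 0.2308, 0.0419]
tcp_rot: [179.9, 0.1, 168.7]
wrist_force: [-8.1, -4.7, 22.0]
opening: 0.0001
```

Emit:
play_rows --commands "0 0 0 5 0; 0 0 0 20 0; 0 0 0 50 0; 0 0 0 90 0; 0 -20 0 130 0; 0 -40 0 160 0; 0 -40 0 160 0; 0 -40 0 160 0; 0 -40 0 160 0"

```text
time: 25.18
ee_pos: [0.343, 0.2307, 0.1993]
tcp_rot: [180.0, 0.0, 168.7]
wrist_force: [0.7, 0.4, 0.2]
opening: 0.0
```

Run:
```python
from h import *
import pickle
o=get_obs();cv2.imwrite('pics/w14.png',camera('wrist')[:,:,::-1]);cv2.imwrite('pics/s14.png',camera('scene')[:,:,::-1])
print(o['time'],o['ee_pos'],o['wrist_force'])
s=cv2.imread('pics/s14.png')
cv2.imwrite('pics/s14z.png',np.vstack([cv2.resize(s[140:230,330:450],(720,540),interpolation=2)]))
```

```text
25.1833 [0.34300533 0.23070039 0.19926584] [0.70410182 0.40553182 0.23010919]
```

View pics/s14.png

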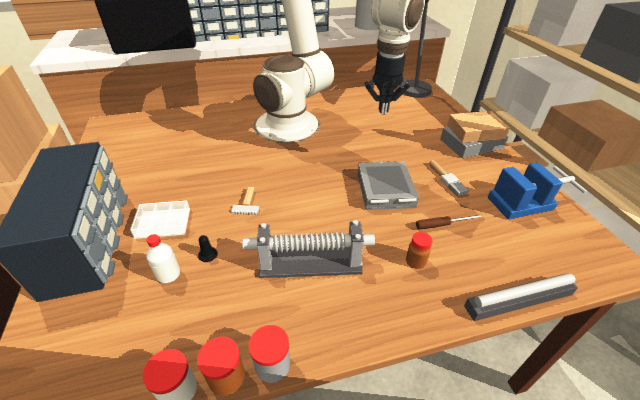

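View pics/w14.png

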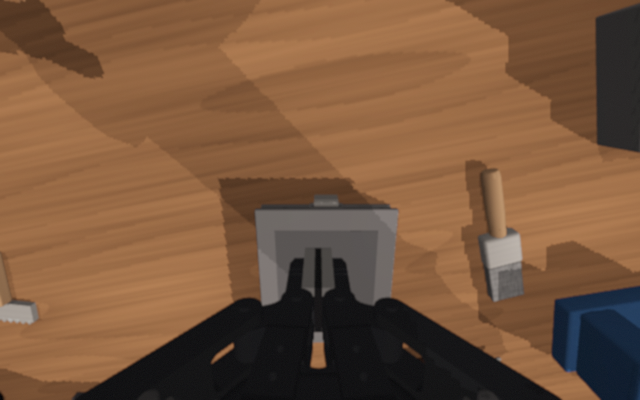

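Run:
```python
from h import *
a=cv2.imread('pics/s12.png');b=cv2.imread('pics/s14.png')
cv2.imwrite('pics/cmp.png',np.hstack([cv2.resize(x[145:220,345:430],None,fx=4.6,fy=4.6,interpolation=2) for x in(a,b)]))
S=cam('scene');c=np.array([.4635,.2145,0]);y=np.radians(-11.3);u=np.array([np.cos(y),np.sin(y),0])
for t in(0,.06):
  print(t,proj(S,c+u*(.0825-.174*np.cos(t))+[0,0,.0365+.006+.174*np.sin(t)]))
for x in(a,b):
  g=cv2.cvtColor(x,cv2.COLOR_BGR2HSV)[:,:,1]; print([int(np.argmax(g[150:,k]<60))+150 for k in (370,375,380,390,395,400)])
```

```text
0 [[380.45395963 161.98656592]]
0.06 [[380.87797041 159.3722261 ]]
[160, 160, 160, 160, 159, 159]
[163, 163, 162, 162, 162, 162]
```

View pics/cmp.png

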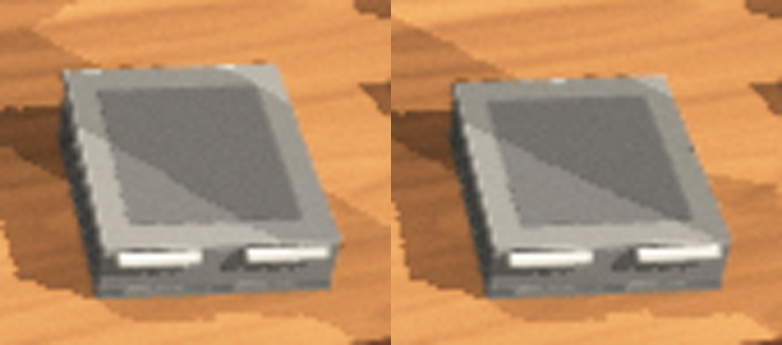

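The lid's front edge dropped from row 160 to 162. The model predicts row 162.0 for shut and 159.4 for resting on the catch, so the lid is latched and staying shut with the arm clear.

```bash
python3 -c "
from workcell import job_done;print(job_done())"
```

```text
the job is handed in; nothing more can be done
None
```

The job is done and handed in at about 25 s of the 64 s allowed. The coarse leaf was seated in the thread, laid in the case, and the lid is latched shut.

- **Grasp:** I picked the leaf with 6 teeth. I let go of it once and gripped it again with the tool turned half round, because the last joint would have run out of range at the spindle.
- **Seating:** I found the groove by feel and held the leaf there, centred, for about 1.5 s at roughly 10 N.
    - Pressing harder or shifting it sideways did not move it any deeper.
    - The blade's back edge measured 46 mm from the axis, which matches fully home.
    - The leaf was within about 0.3° of the spindle's direction and level with its axis.
- **One disagreement:** my first estimate of the tooth reach was about 3 mm short of what the seating showed. I put that down to camera error.
- **Case:** I set the leaf flat on the case floor, and a picture taken after release confirmed it. I tipped the lid forward from behind and it sank onto the catch. Pressing the front edge pushed it past the catch: the force fell to almost nothing, then rose against the rim, up to 22 N on the last press.
- **Last check:** with the arm clear, the lid's front edge was where a shut lid should be, 2–3 pixels below its height on the catch. The fine leaf and the other things on the bench looked unmoved.

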